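# Fish the strainer out of a salvaged pump casing and set it on the scale

### The arm

A 6-joint arm with a two-finger parallel gripper is mounted at the origin on the work surface. World frame = base frame: x ahead of the robot, y to its left, z up, the work surface at z = 0. Lengths are in m, angles in rad, forces in N, time in s.
With the tool pointing down it reaches from about 0.35 to 0.85 m from the base axis. Payload 8.1 kg.
Tool frame: the origin (TCP) lies at the very end of the fingers, on their centre line; the grasp point (between the pads) lies robot.hold_point_z behind it (robot.hold_point_z is the distance from the TCP to the grasp point, in m); z points along the fingers, y is the direction in which the jaws open and shut (so a half turn about z gives the same grasp; the last joint's range is limited). The gripper opens to 93 mm and grips with 3 to 60 N. Pads are 15 mm wide; open, the fingers measure 128 mm over their backs; the gripper's body (75 mm by 188 mm) begins 65 mm behind the grasp point.
Start: joints at [1.244, 0.13, 1.488, -0, 1.523, -0.085], TCP at [0.144, 0.583, 0.219] pointing down, gripper open.
Joint ranges: [-2.96, 2.96], [-0.89, 2.26], [0.02, 2.5], [-1.34, 4.48], [0, 2.73], [-2.66, 2.66]. Speed limits (rad/s): [2.39, 2.39, 2.79, 3.14, 3.14, 3.14].

### API

Orientations are given as a rotation vector (axis times angle).
In Python, from plant import robot, cams gives the robot as it stands. The module is installed in compiled form; this text tells all that it offers.
- The arm moves only by the tool step_arm, never from a script. Its argument "deltas" is a list of rows, each an object with "offset": the shift along the tool's x, y, z in cm, a list of three; "roll": the turn about the tool's z in rad. In form: [{"offset": [x, y, z], "roll": roll}, ...]. A call has 1 to 12 rows; each row shifts and turns the commanded pose from where the row before left it, along the tool's axes as they then stand; what a row does not reach is not made up. A row lasts 1/8 s, in which the tool goes at most 62.5 mm and 10.7 degrees, less where a joint would pass 70% of its speed; a pose out of reach is approached as far as the arm can. A call with a gripper value outside its range is refused whole. "fingers" is the finger opening in cm, from 0 to 9.3, set as the call begins (left out, the last holds). The fingers move at their own pace and stop on an object; "grip_force" is the grip in N (left out, the last holds). Time passes only in rows, so rows that do not move let the fingers close. It gives the time, the measured TCP pose, the force and the opening at its end, in the units of the state.
- robot.read_state(): the state, without advancing time (a new reading comes with each control period).
- cams.read_camera(name): name is "scene" or "top" or "wrist"; returns a dict with "pixels" (480x640x3 uint8, red, green, blue), "fx", "fy", "cx", "cy" (pixels), "extrinsics" (4x4, takes a point from world to camera coordinates). Camera axes: x right, y down, z forward; pixel columns grow to the right and rows downward; lengths in m; the calibration is good to about 2 mm. A picture is of the moment at which its call begins. There is no depth.
- robot.close_job(): hands the job in, once; it reports no verdict.
Trained networks look in a picture, given as the dict that the camera call returned (one of the last four; its "shot" number tells which), for a name from the list of things; names that differ only in an ending like _2 or _b are one class to them, and where a whole thing is asked for, a point or a joint stands for the part that bears it (a point fixed in the world has none). Each returns a list of dicts, best first, with "score" (0 to 1); they miss things now and then, are a little off and sometimes report something else, mostly with a low value. They report only what shows in the picture. A call takes as long as a camera call.
- cams.boxes_of(picture, thing): "xy" ([column, row] in pixels, amid what is visible of it).
- cams.silhouettes(picture, thing): "mask" (480x640 bool, what is visible of it) and "xy" ([column, row] in pixels, amid what is visible of it).
- cams.pinpoint(picture, thing): "xy" ([column, row] in pixels: a listed point, or the origin of a listed thing).
The state is a dict: "t": time; "q": joint angles; "dq": joint speeds; "joint_torque": joint torques, N m; "tool_pos": TCP position; "orientation": TCP orientation; "force": force on the tool from outside, world axes, zero at the start; "wrist_torque": the same for the moment, N m; "opening": finger opening in m.
Only numpy, scipy, OpenCV 4.12 (cv2) and the standard library are available. Lean on these libraries where they do the work, as an engineer would, in place of code of your own. Each camera call takes 0.05 s, during which the arm holds its last target. There are 200 camera calls.

### The job

With the long picker, feel your way down into the deep pump casing, hook the strainer that lies at the bottom by its wire handle, lift it out and set it down gently, upright, on the pan of the bench scale. Then hang the picker back in its forked rest. Do not touch the strainer with the gripper, do not ram the picker into the casing, and leave the loose parts around alone.

Things in the scene. Friction and masses are not known exactly. Their poses are not given: they have to be found in the camera images.
- picker: Long picker, 160 g, hanging upright in the rest, its x along the rest's. Origin: underside centre of its steel collar (30 mm across, 4 thick), z up the tool. Wooden handle above: 26 mm along x, 16 along y, z = 4 to 56 mm; pinch it across y at about z = 32. A 7 mm rod runs down to the foot. To free it, lift a few mm and slide it along the rest's -x: the foot cannot pass up through the fork.
- picker_foot (a point): Centre of the picker's double-ended anchor foot, 112 mm below the picker's origin, same axes. 6 mm bar along x on this centre line to x = -16 and +16 mm, each end turned up into a tip whose top is 12 mm above this point. Clear trough between rod and each tip: 9.5 mm.
- rest: Fixed dark steel forked rest; yaw varies, and rest and scale may swap sides. Origin on the table below the seat. Two tines along x from -25 to +60 mm, 16 mm apart, each 16 wide and 10 thick, tops at z = 130 mm, open towards -x; column 50 mm wide at x = 50 to 66; base plate x = -30 to 100, y = +-55, 12 thick.
- rest_seat (a point): Where the picker's origin sits when it hangs: midway between the tines, level with their tops, 130 mm above the table. Axes as the rest's.
- casing: Fixed grey pump casing, a narrow rectangular well open at the top; yaw varies. Origin: centre of its underside on the table. Inside 100 mm along x by 70 along y, floor at z = 5 mm, rim at z = 145; walls 8 mm, flange 12 mm wide and 8 thick round the outside of the rim.
- casing_floor (a point): Centre of the well's floor, axes as the casing's. At each end of the floor (x from 30 to 50 mm and from -50 to -30, y +-22) stands a stiffly sprung relief plunger, a grey block: one 60 mm tall, the other 8. Which end has the tall one varies and is not measured. The foot goes down beside the strainer's handle only at the low one's end: feel for it, stop at a light touch, else try the other end.
- boss_tall (a joint): How far the 60 mm plunger is pressed down, 0 at rest (m); its spring takes about 8 N per mm. It does not tell at which end the plunger is.
- boss_low (a joint): The same for the 8 mm plunger.
- strainer: Steel strainer, 180 to 310 g, upright on the well's floor: flat drum 46 mm across, 14 high; origin at the centre of its underside, z up. Fixed handle of 5 mm wire in its y-z plane: legs at y = +-17 mm rising to z = 44, joined by a bar that peaks at y = 0 (centre line z = 52 mm). The foot goes under the bar from its +x or -x side; the bar is within 0.25 rad of the casing's y.
- scale: Fixed grey bench scale carrying the pan, 180 x 170 mm; origin at the centre of its underside on the table; yaw varies.
- pan (a point): Centre of the top face of the scale's flat pan, 44 mm above the table; the pan is 150 x 150 mm along the point's x and y.
- gear: Loose dark steel gear lying flat, 80 mm across, 27 mm high, origin at the centre of its underside. A bystander.
- handwheel: Loose valve handwheel lying flat, 102 mm across, 19 mm high, origin at the centre of its underside. A bystander.
- bush: Loose flanged brass bush standing upright, 36 mm across, 35 mm high, origin at the centre of its underside. A bystander.
- tin: Closed tin standing upright, 68 mm across, 90 mm high, origin at the centre of its underside. A bystander.
- spanner: Steel spanner lying flat in front of the casing, handle towards its -x. A bystander.
- pillow_block: Loose dark steel pillow-block bearing, 120 mm long, 65 mm high, origin at the centre of its underside. A bystander.

How it is judged:
On the way, in this order (a step that is already met when the one before it is completed fails the run):
1. the strainer hangs from the picker, clear above the casing's rim (z of strainer in the frame of casing above 0.147 m and contact force between picker and strainer above 0.5 N), for 0.1 s.
2. the strainer stands upright on the scale's pan, free of the picker (x of strainer in the frame of pan between -0.055 and 0.055 m and y of strainer in the frame of pan between -0.055 and 0.055 m and z of strainer in the frame of pan between -0.004 and 0.004 m and angle between strainer's own z axis and vertical below 0.1 rad and contact force between picker and strainer below 0.05 N and linear speed of strainer below 0.02 m/s), for 0.2 s.
At the end, for the whole second after the job is handed in: The strainer stands still and upright (0.1 rad) on the pan, its centre within 55 mm of the pan's centre along each side, underside within 4 mm of its face; the picker hangs still and upright (0.1 rad) in the rest, collar within 4 mm of the tines and 20 mm of the seat (x of strainer in the frame of pan between -0.055 and 0.055 m and y of strainer in the frame of pan between -0.055 and 0.055 m and z of strainer in the frame of pan between -0.004 and 0.004 m and angle between each of strainer, picker's own z axis and vertical below 0.1 rad and linear speed of strainer below 0.01 m/s and horizontal distance between picker and rest_seat below 0.02 m and z of picker in the frame of rest_seat between -0.004 and 0.004 m and linear speed of picker below 0.02 m/s); the robot touches nothing.
It fails at once if the gripper's fingers or the arm touch the strainer (contact force between any of the fingers, the arm and strainer above 0.5 N).
It fails at once if the picker is rammed into the casing (over 45 N, or pressing a plunger in more than 5 mm) (contact force between picker and casing above 45 N or value of joint any of boss_tall, boss_low above 0.005 m).
It fails at once if the strainer is dropped: it touches the scale while moving faster than 0.4 m/s (contact force between strainer and scale above 0.3 N and linear speed of strainer above 0.4 m/s).
It fails at once if the gear, handwheel, bush, tin, spanner or pillow block is moved more than 30 mm (distance of any of gear, handwheel, bush, tin, spanner, pillow_block from where it was at the start of the episode above 0.03 m).
It also fails if it takes over 72 s, if anything falls off the work surface, if the arm or the gripper's body presses on something with over 40 N, if the wrist force passes 120 N, or if a joint passes its speed limit or range.

## Working session

There is one attempt and no reset: what is moved stays moved. The work goes in short steps, Python scripts to look and compute and a tool call to move; the robot and the scene stay as the last step left them, time stands still between calls to the robot, and variables do not carry over. Pictures are saved under pics/ and viewed, about 8 in all and at most 12, crops included, and the job is handed in when it is done.

Besides the shell and the picture viewer there is one more tool, called after "Request:" by a JSON object that holds its "name" and its "arguments", one argument or row to a line. step_arm: Moves the arm, as the interface text tells. Its arguments: {"type":"object","properties":{"deltas":{"type":"array"},"fingers":{"type":"number"},"grip_force":{"type":"number"}},"required":["deltas"]}

```bash
mkdir -p pics; cat > h.py <<'E'
import numpy as np, cv2
from plant import robot, cams
from scipy.spatial.transform import Rotation as R
def ray(p,xy):
    E=np.array(p["extrinsics"]); d=np.array([(xy[0]-p["cx"])/p["fx"],(xy[1]-p["cy"])/p["fy"],1])
    return -E[:3,:3].T@E[:3,3], E[:3,:3].T@d
def atz(p,xy,z):
    o,d=ray(p,xy); return o+d*(z-o[2])/d[2]
def proj(p,X):
    E=np.array(p["extrinsics"]); c=E[:3,:3]@np.array(X)+E[:3,3]
    return np.array([p["fx"]*c[0]/c[2]+p["cx"],p["fy"]*c[1]/c[2]+p["cy"]])
def tri(ps,xys):
    A=np.zeros((3,3));b=np.zeros(3)
    for p,x in zip(ps,xys):
        o,d=ray(p,x);d/=np.linalg.norm(d);M=np.eye(3)-np.outer(d,d);A+=M;b+=M@o
    return np.linalg.solve(A,b)
def save(p,n,crop=None,s=1):
    im=cv2.cvtColor(p["pixels"],cv2.COLOR_RGB2BGR)
    if crop: im=im[crop[1]:crop[3],crop[0]:crop[2]]
    cv2.imwrite("pics/"+n,cv2.resize(im,None,fx=s,fy=s,interpolation=cv2.INTER_CUBIC))
E
cat > a.py <<'E'
from h import *
P={n:cams.read_camera(n) for n in("scene","top")}
for n in P: save(P[n],n+"0.png"); print(n,(-np.array(P[n]["extrinsics"])[:3,:3].T@np.array(P[n]["extrinsics"])[:3,3]).round(3),P[n]["fx"])
s=robot.read_state(); print({k:np.round(v,3) for k,v in s.items()},robot.hold_point_z)
Z=dict(picker=.13,picker_foot=.018,rest=0,rest_seat=.13,casing=0,casing_floor=.005,strainer=.005,scale=0,pan=.044,gear=0,handwheel=0,bush=0,tin=0,spanner=0,pillow_block=0)
for t in Z:
    o=[]
    for n in P:
        r=cams.pinpoint(P[n],t)
        if r: o.append((n,np.round(r[0]["xy"],1).tolist(),round(r[0]["score"],2),atz(P[n],r[0]["xy"],Z[t]).round(3).tolist()))
    print(t,o)
E
python3 a.py
```

```text
scene [1.126 0.36  0.729] 492.1915787381904
top [0.511 0.02  1.081] 595.0301651201106
{'t': np.float64(0.1), 'q': array([ 1.244,  0.131,  1.489, -0.   ,  1.523, -0.085]), 'dq': array([-0.001, -0.001, -0.004,  0.002,  0.002,  0.002]), 'joint_torque': array([ 1.0000e-03, -5.6134e+01, -4.9310e+01,  7.7000e-02,  2.9000e-02,
       -0.0000e+00]), 'tool_pos': array([0.143, 0.582, 0.218]), 'orientation': array([-3.790e-01, -3.118e+00,  2.000e-03]), 'force': array([-0.451,  0.042, -0.13 ]), 'wrist_torque': array([ 0.063, -0.029,  0.046]), 'opening': np.float64(0.093)} 0.0188
picker [('scene', [481.2, 283.3], 0.81, [0.547, 0.259, 0.13]), ('top', [331.5, 248.8], 0.71, [0.567, -0.021, 0.13])]
picker_foot [('top', [172.2, 263.8], 0.76, [0.552, 0.257, 0.018])]
rest [('scene', [464.8, 329.4], 0.81, [0.543, 0.257, 0.0]), ('top', [174.5, 264.8], 0.7, [0.55, 0.257, 0.0])]
rest_seat [('scene', [479.3, 287.2], 0.72, [0.557, 0.26, 0.13]), ('top', [153.3, 261.9], 0.65, [0.551, 0.262, 0.13])]
casing [('scene', [329.4, 268.8], 0.76, [0.565, -0.027, 0.0]), ('top', [331.2, 247.4], 0.63, [0.577, -0.027, 0.0])
[... 416 characters left out ...]
0.044]), ('top', [477.7, 283.6], 0.79, [0.507, -0.28, 0.044])]
gear [('scene', [265.0, 335.0], 0.67, [0.765, -0.027, 0.0]), ('top', [352.1, 333.1], 0.74, [0.422, -0.061, 0.0])]
handwheel [('scene', [357.0, 373.3], 0.91, [0.733, 0.148, 0.0])]
bush [('scene', [399.9, 243.3], 0.5, [0.416, 0.052, 0.0]), ('top', [234.2, 159.8], 0.66, [0.741, 0.148, 0.0])]
tin [('scene', [193.5, 294.4], 0.88, [0.774, -0.2, 0.0]), ('top', [425.2, 138.5], 0.74, [0.777, -0.205, 0.0])]
spanner [('scene', [252.9, 207.8], 0.39, [0.512, -0.281, 0.0]), ('top', [356.3, 333.7], 0.64, [0.421, -0.069, 0.0])]
pillow_block [('scene', [428.1, 428.7], 0.96, [0.749, 0.289, 0.0]), ('top', [157.1, 154.2], 0.92, [0.753, 0.289, 0.0])]
```

View pics/scene0.png

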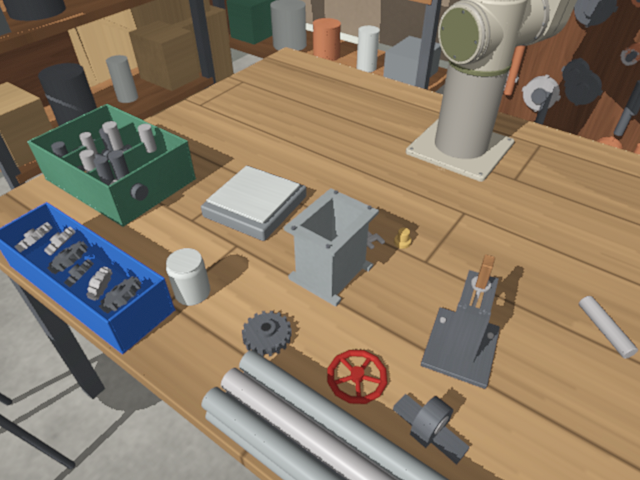

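View pics/top0.png

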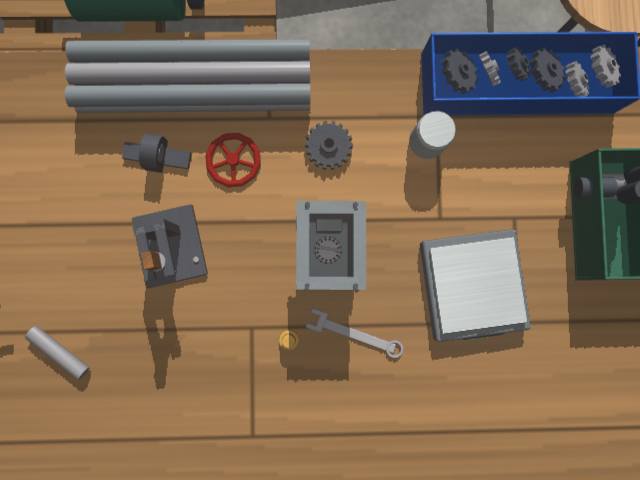

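The scene shows the rest at right, its mouth towards the robot. In the top view the casing is at (331,246), the strainer in the well at (328,250), the rest at (172,250) with the picker handle at (150,260), and the scale at (476,285). Next I'll crop the casing and the rest.

```bash
cat > b.py <<'E'
from h import *
p=cams.read_camera("top")
im=cv2.cvtColor(p["pixels"],cv2.COLOR_RGB2BGR)
a=cv2.resize(im[195:295,285:375],None,fx=4,fy=4,interpolation=cv2.INTER_CUBIC)
b=cv2.resize(im[195:295,125:215],None,fx=4,fy=4,interpolation=cv2.INTER_CUBIC)
cv2.imwrite("pics/crop1.png",np.hstack([a,b]))
for t,z in(("casing",.145),("rest",.06),("scale",.044),("picker",.18)):
    r=cams.silhouettes(p,t)
    if not r: print(t,None);continue
    m=r[0]["mask"].astype(np.uint8); c=max(cv2.findContours(m,0,1)[0],key=cv2.contourArea)
    q=cv2.boxPoints(cv2.minAreaRect(c)); w=np.array([atz(p,x,z)[:2] for x in q])
    e=w-np.roll(w,1,0); print(t,q.round(1).tolist(),w.mean(0).round(3),np.hypot(*e.T).round(3),np.degrees(np.arctan2(e[:,1],e[:,0])).round(1))
E
python3 b.py
```

```text
casing [[296.0, 200.0], [366.0, 200.0], [366.0, 289.0], [296.0, 289.0]] [ 0.573 -0.02 ] [0.14  0.111 0.141 0.11 ] [ -0.8 -90.8 178.6  89. ]
rest [[130.3000030517578, 217.39999389648438], [192.1999969482422, 203.3000030517578], [208.5, 274.29998779296875], [146.60000610351562, 288.3999938964844]] [0.581 0.252] [0.125 0.108 0.125 0.107] [  13.   -77.8 -167.4  101.9]
scale None
picker [[142.0, 252.0], [165.0, 252.0], [165.0, 271.0], [142.0, 271.0]] [0.549 0.249] [0.029 0.034 0.029 0.034] [   0.3  -91.  -179.9   89. ]
```

View pics/crop1.png

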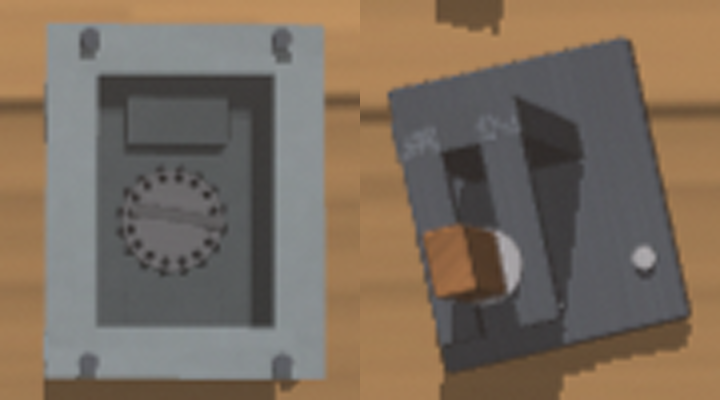

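The crop shows a plunger block at the far end of the well, crop (127–228, 96–146). The strainer bar is tilted by about 0.2 rad. The rest is yawed by about 13°, with the handle top at crop (448,262). I'll work out the numbers for the approach.

```bash
cat >> h.py <<'E'
def plan(X,yaw=None):
    """offset (cm) in tool axes and roll (rad) from measured pose to TCP target X, tool-x heading yaw (rad)"""
    s=robot.read_state(); M=R.from_rotvec(s["orientation"]).as_matrix()
    off=M.T@(np.array(X)-s["tool_pos"])*100; h=np.arctan2(M[1,0],M[0,0])
    r=0 if yaw is None else -((yaw-h+np.pi)%(2*np.pi)-np.pi)
    print("TCP",s["tool_pos"].round(4),"heading",round(h,3),"tilt",round(float(np.degrees(np.arccos(-M[2,2]))),2),"offset cm",off.round(2),"roll",round(r,3),"F",s["force"].round(2),"t",round(s["t"],2)); return off,r
E
cat > c.py <<'E'
from h import *
p=cams.read_camera("top")
print("handle top",atz(p,(147,260.5),.186))
for nm,y,z in(("blk far edge",96,.065),("blk near edge top",140,.065),("far low",96,.013),("near low",146,.013),("base",150,.005),("rim in far",75,.145),("rim in near",326,.145),("rim out far",25,.145),("rim out near",380,.145)):
    print(nm,atz(p,(285+178/4,195+y/4),z).round(4))
for nm,x in(("in L",98),("in R",273),("out L",47),("out R",325)): print(nm,atz(p,(285+x/4,246),.145).round(4))
for nm,x,y in(("bar L",135,208),("bar R",218,225)): print(nm,atz(p,(285+x/4,195+y/4),.057).round(4))
s=cams.read_camera("scene")
for t in("picker","rest_seat","pan","picker_foot"):
    a=cams.pinpoint(s,t);b=cams.pinpoint(p,t)
    if a and b: print(t,tri([s,p],[a[0]["xy"],b[0]["xy"]]).round(4))
c=np.array([[422,242],[515,231],[529,327],[437,339]]); print([atz(p,x,.044).round(3).tolist() for x in c])
plan([.48,.24,.25],np.radians(193))
E
python3 c.py
```

```text
handle top [0.550771   0.25704161 0.186     ]
blk far edge [ 0.6222 -0.0219  0.065 ]
blk near edge top [ 0.6032 -0.0215  0.065 ]
far low [ 0.6278 -0.0241  0.013 ]
near low [ 0.6052 -0.0236  0.013 ]
base [ 0.6041 -0.0239  0.005 ]
rim in far [ 0.6218 -0.0187  0.145 ]
rim in near [ 0.5226 -0.0168  0.145 ]
rim out far [ 0.6417 -0.0191  0.145 ]
rim out near [ 0.5015 -0.0164  0.145 ]
in L [0.5711 0.0138 0.145 ]
in R [ 0.57   -0.0553  0.145 ]
out L [0.5714 0.0339 0.145 ]
out R [ 0.5696 -0.0758  0.145 ]
bar L [ 0.5748 -0.0027  0.057 ]
bar R [ 0.5668 -0.0384  0.057 ]
picker [0.5485 0.2557 0.1369]
rest_seat [0.5484 0.2585 0.1255]
pan [ 0.4714 -0.4069 -0.6004]
[[0.581, -0.184, 0.044], [0.598, -0.35, 0.044], [0.43, -0.367, 0.044], [0.412, -0.205, 0.044]]
TCP [0.1436 0.5826 0.2186] heading 2.9 tilt 0.0 offset cm [-40.86 -25.21  -3.14] roll -0.469 F [ 0.17 -0.07 -0.02] t 2.35
```

Read as the tall block, the far plunger sits at +40 mm from the casing centre, which fits. Read as the low one it would sit at +45 mm, which doesn't. So the tall end is world +x and I enter at the near side. Moving above the picker now.

Request:
{"name": "step_arm", "arguments": {
  "deltas": [
    {"offset":[-5.23,-2.44,-0.35],"roll":0},
    {"offset":[-5.23,-2.44,-0.35],"roll":0},
    {"offset":[-5.23,-2.44,-0.35],"roll":0},
    {"offset":[-5.23,-2.44,-0.35],"roll":0},
    {"offset":[-5.23,-2.44,-0.35],"roll":0},
    {"offset":[-5.23,-2.44,-0.35],"roll":0},
    {"offset":[-5.23,-2.44,-0.35],"roll":0},
    {"offset":[-5.23,-2.44,-0.35],"roll":0},
    {"offset":[-5.23,-2.44,-0.35],"roll":0},
    {"offset":[0,0,0],"roll":-0.157},
    {"offset":[0,0,0],"roll":-0.156},
    {"offset":[0,0,0],"roll":-0.156}
  ],
  "fingers": 9.3
}}

```text
t: 3.85
tool_pos: [0.5483, 0.2563, 0.2501]
orientation: [0.363, -3.12, 0.0]
force: [0.4, 1.1, -0.3]
opening: 0.0929
```

```bash
cat > d.py <<'E'
from h import *
w=cams.read_camera("wrist"); save(w,"wrist1.png")
plan([.549,.257,.143],np.radians(193))
print("cam",(-np.array(w["extrinsics"])[:3,:3].T@np.array(w["extrinsics"])[:3,3]).round(3))
for t,z in(("picker",.13),("rest_seat",.13)):
    for r in cams.pinpoint(w,t)[:2]: print(t,np.round(r["xy"],1),round(r["score"],2),atz(w,r["xy"],z).round(4))
print("exp top",proj(w,[.549,.257,.186]))
E
python3 d.py
```

```text
TCP [0.5482 0.2564 0.2501] heading -2.902 tilt 0.01 offset cm [-0.09  0.04 10.71] roll 0.013 F [ 0.25 -0.22  0.22] t 3.9
cam [0.482 0.241 0.416]
picker [321.2 243.1] 0.62 [0.5544 0.259  0.13  ]
exp top [320.4604781  256.41081336]
```

View pics/wrist1.png

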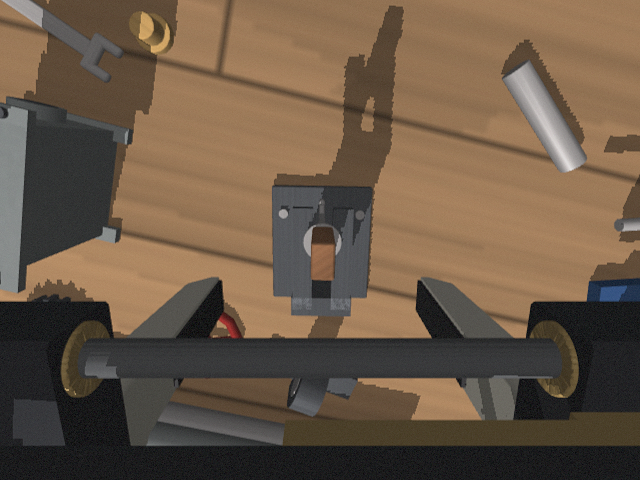

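The wrist view shows the handle's top face at (311–335, 245–281), square to the image. That puts the picker about 5 mm further along +x, agreeing with pinpoint (0.554, 0.259). Descending and gripping.

Request:
{"name": "step_arm", "arguments": {
  "deltas": [
    {"offset":[-0.6,0.13,0],"roll":0},
    {"offset":[0,0,4],"roll":0},
    {"offset":[0,0,4],"roll":0},
    {"offset":[0,0,2.7],"roll":0},
    {"offset":[0,0,0],"roll":0},
    {"offset":[0,0,0],"roll":0}
  ]
}}

```text
t: 4.75
tool_pos: [0.5544, 0.2596, 0.1446]
orientation: [-0.355, 3.12, 0.001]
force: [0.6, -0.1, 0.2]
opening: 0.093
```

Request:
{"name": "step_arm", "arguments": {
  "deltas": [
    {"offset":[0,0,0],"roll":0},
    {"offset":[0,0,0],"roll":0},
    {"offset":[0,0,0],"roll":0},
    {"offset":[0,0,0],"roll":0},
    {"offset":[0,0,0],"roll":0},
    {"offset":[0,0,0],"roll":0},
    {"offset":[0,0,0],"roll":0},
    {"offset":[0,0,0],"roll":0}
  ],
  "fingers": 0,
  "grip_force": 40
}}

```text
t: 5.75
tool_pos: [0.5536, 0.2592, 0.1431]
orientation: [0.356, -3.121, 0.0]
force: [0.5, -0.2, -0.1]
opening: 0.0177
```

Request:
{"name": "step_arm", "arguments": {
  "deltas": [
    {"offset":[0,0,-0.4],"roll":0},
    {"offset":[0,0,-0.4],"roll":0},
    {"offset":[0,0,0],"roll":0},
    {"offset":[1.5,0,0],"roll":0},
    {"offset":[2,0,0],"roll":0},
    {"offset":[3,0,0],"roll":0},
    {"offset":[3,0,0],"roll":0},
    {"offset":[0,0,0],"roll":0}
  ]
}}

```text
t: 6.75
tool_pos: [0.4596, 0.2376, 0.1509]
orientation: [0.357, -3.121, 0.0]
force: [0.1, 0.6, -2.1]
opening: 0.0158
```

```bash
cat > e.py <<'E'
from h import *
ps=[]
for n in("wrist","top","scene"):
    p=cams.read_camera(n); ps.append(p)
    for t in("picker","picker_foot"):
        r=cams.pinpoint(p,t)
        if r: print(n,t,np.round(r[0]["xy"],1),round(r[0]["score"],2))
a,b=ps[0]["pixels"],ps[2]["pixels"]
b=cv2.resize(b[180:360,360:600],(640,480),interpolation=cv2.INTER_CUBIC)
cv2.imwrite("pics/g.png",cv2.cvtColor(cv2.resize(np.hstack([a,b]),(800,300)),cv2.COLOR_RGB2BGR))
plan([.5536,.2592,.2])
E
python3 e.py
```

```text
wrist picker [321.5 283.3] 0.68
wrist picker_foot [316.9 233.8] 0.67
top picker [168.4 319.3] 0.49
top picker_foot [182.3 316.1] 0.41
scene picker [491.8 242. ] 0.6
scene picker_foot [473.8 289.9] 0.61
TCP [0.4614 0.2378 0.151 ] heading -2.915 tilt 0.01 offset cm [-9.46  0.01 -4.9 ] roll 0 F [-0.57 -0.69 -1.12] t 7.2
```

View pics/g.png

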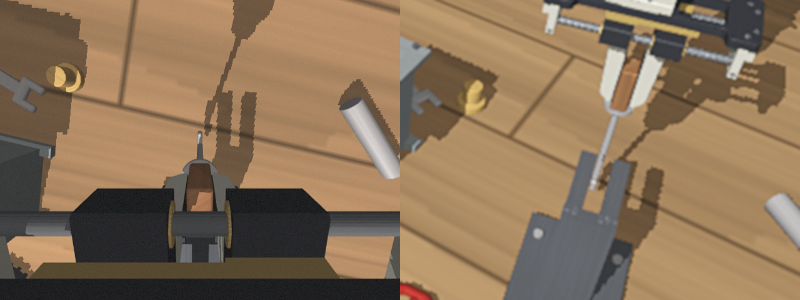

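The picker is held (opening 15.8 mm, about 1.6 N of weight) and hangs straight. I'm raising it and turning it for the descent.

Request:
{"name": "step_arm", "arguments": {
  "deltas": [
    {"offset":[0,0,-4],"roll":0},
    {"offset":[0,0,-4],"roll":0},
    {"offset":[0,0,-4],"roll":0},
    {"offset":[0,0,-4],"roll":0},
    {"offset":[0,0,0],"roll":-0.153},
    {"offset":[0,0,0],"roll":-0.153},
    {"offset":[0,0,0],"roll":-0.154},
    {"offset":[0,0,0],"roll":0}
  ]
}}

```text
t: 8.2
tool_pos: [0.4612, 0.2379, 0.3111]
orientation: [1.057, -2.958, -0.0]
force: [-0.5, -0.2, -1.7]
opening: 0.0163
```

```bash
cat > f.py <<'E'
from h import *
o,r=plan([.5484,-.0156,.311],.7+np.pi)
ps=[];xs={"picker":[],"picker_foot":[]}
for n in("top","scene","wrist"):
    p=cams.read_camera(n)
    for t in xs:
        r=cams.pinpoint(p,t)
        if r: xs[t].append((p,r[0]["xy"])); print(n,t,np.round(r[0]["xy"],1),round(r[0]["score"],2))
s=robot.read_state()["tool_pos"]
for t in xs:
    if len(xs[t])>1:
        P,X=zip(*xs[t]); q=tri(P,X); print(t,q.round(4),(q-s).round(4),[(proj(a,q)-b).round(1).tolist() for a,b in xs[t]], "exp",[proj(a,s-[0,0,.1251 if t!="picker" else .0131]).round(1).tolist() for a,b in xs[t]])
E
python3 f.py
```

```text
TCP [0.4612 0.2379 0.3111] heading -2.455 tilt 0.01 offset cm [ 9.310e+00 -2.513e+01  1.000e-02] roll -0.014 F [-0.53 -0.16 -1.67] t 8.2
top picker_foot [476.6 284.3] 0.58
scene picker [517.1 165.7] 0.59
scene picker_foot [494.9 222.5] 0.89
wrist picker [317.6 286. ] 0.79
wrist picker_foot [318.2 229.5] 0.91
picker [0.4615 0.2376 0.3023] [ 0.0005 -0.0002 -0.0089] [[-0.8, -0.1], [1.9, 0.9]] exp [[515.8, 167.9], [320.5, 283.5]]
picker_foot [0.4905 0.0955 0.3268] [ 0.0294 -0.1424  0.0157] [[-230.2, 17.5], [-70.6, -92.6], [-324.1, -80.2]] exp [[159.8, 320.8], [497.4, 223.7], [320.1, 233.9]]
```

Request:
{"name": "step_arm", "arguments": {
  "deltas": [
    {"offset":[1.86,-5.02,0],"roll":0},
    {"offset":[1.86,-5.02,0],"roll":0},
    {"offset":[1.86,-5.02,0],"roll":0},
    {"offset":[1.86,-5.02,0],"roll":0},
    {"offset":[1.86,-5.03,0],"roll":0},
    {"offset":[0,0,0],"roll":0},
    {"offset":[0,0,0],"roll":0}
  ]
}}

```text
t: 9.52
tool_pos: [0.5483, -0.015, 0.311]
orientation: [1.057, -2.958, -0.001]
force: [-0.3, -0.3, -2.4]
opening: 0.0159
```

```bash
cat > g.py <<'E'
from h import *
plan([.5484,-.0156,.311],.7+np.pi)
s=robot.read_state()["tool_pos"]; ps=[]
for n in("top","scene","wrist"):
    p=cams.read_camera(n); ps.append(p)
    e=proj(p,s-[0,0,.1251]); print(n,"exp foot",e.round(1),[(np.round(r["xy"],1),round(r["score"],2)) for r in cams.pinpoint(p,"picker_foot")[:1]],[(np.round(r["xy"],1),round(r["score"],2)) for r in cams.pinpoint(p,"strainer")[:1]])
a=[cams.pinpoint(p,"picker_foot") for p in ps[1:]]
if all(a): q=tri(ps[1:],[x[0]["xy"] for x in a]); print("foot",q,q-s)
ims=[]
for p,c in zip(ps,((265,175),(300,90),(240,130))):
    ims.append(cv2.resize(p["pixels"][c[1]:c[1]+150,c[0]:c[0]+133],(400,450),interpolation=cv2.INTER_CUBIC))
im=cv2.resize(np.hstack(ims),(800,300)); cv2.imwrite("pics/w.png",cv2.cvtColor(im,cv2.COLOR_RGB2BGR))
save(ps[2],"w2.png")
E
python3 g.py
```

```text
TCP [ 0.5483 -0.015   0.311 ] heading -2.455 tilt 0.04 offset cm [ 0.03 -0.05 -0.  ] roll -0.014 F [-0.3  -0.33 -2.43] t 9.53
top exp foot [329. 259.] [] []
scene exp foot [341.6 194.4] [(array([341.6, 192.4]), 0.8)] []
wrist exp foot [319.4 233.1] [(array([319.2, 232.2]), 0.76)] [(array([308.3, 213.7]), 0.77)]
foot [ 0.54721955 -0.01600213  0.18927821] [-0.00110431 -0.00099555 -0.12171256]
```

View pics/w2.png

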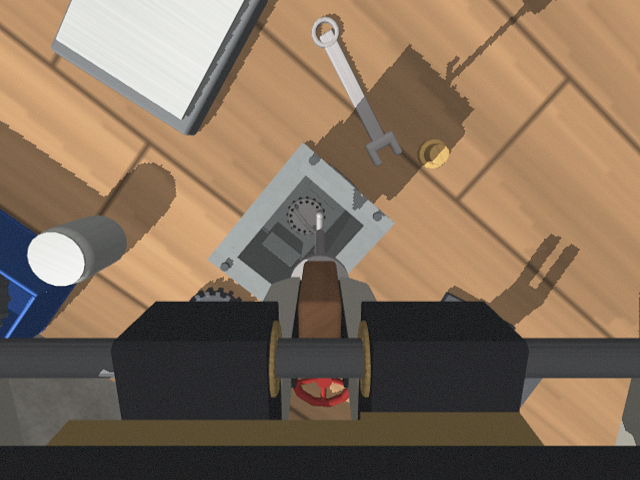

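The wrist view shows the foot over the near half of the well, with the tall block at the far end (285,245). The foot's position agrees with expectation to about 1 mm. I'll go down to just past the tall block's height and check the force.

Request:
{"name": "step_arm", "arguments": {
  "deltas": [
    {"offset":[0,0,3],"roll":0},
    {"offset":[0,0,3],"roll":0},
    {"offset":[0,0,2.5],"roll":0},
    {"offset":[0,0,1.5],"roll":0},
    {"offset":[0,0,0.8],"roll":0},
    {"offset":[0,0,0.6],"roll":0},
    {"offset":[0,0,0.3],"roll":0},
    {"offset":[0,0,0.3],"roll":0},
    {"offset":[0,0,0],"roll":0}
  ]
}}

```text
t: 11.2
tool_pos: [0.5485, -0.0152, 0.1912]
orientation: [-1.058, 2.958, -0.0]
force: [-0.3, 0.3, -1.7]
opening: 0.0158
```

Request:
{"name": "step_arm", "arguments": {
  "deltas": [
    {"offset":[0,0,0.4],"roll":0},
    {"offset":[0,0,0.4],"roll":0},
    {"offset":[0,0,0.4],"roll":0},
    {"offset":[0,0,0.4],"roll":0},
    {"offset":[0,0,0],"roll":0}
  ]
}}

```text
t: 11.82
tool_pos: [0.5481, -0.0152, 0.1746]
orientation: [1.058, -2.957, -0.001]
force: [-0.3, -0.1, -2.1]
opening: 0.0158
```

Request:
{"name": "step_arm", "arguments": {
  "deltas": [
    {"offset":[0,0,0.4],"roll":0},
    {"offset":[0,0,0.4],"roll":0},
    {"offset":[0,0,0.4],"roll":0},
    {"offset":[0,0,0.4],"roll":0},
    {"offset":[0,0,0.2],"roll":0},
    {"offset":[0,0,0],"roll":0}
  ]
}}

```text
t: 12.58
tool_pos: [0.5483, -0.0152, 0.1569]
orientation: [1.058, -2.958, -0.0]
force: [-0.0, -1.3, -0.5]
opening: 0.0155
```

Request:
{"name": "step_arm", "arguments": {
  "deltas": [
    {"offset":[0,0,0],"roll":0}
  ]
}}

```text
t: 12.7
tool_pos: [0.5486, -0.0153, 0.1573]
orientation: [-1.058, 2.958, -0.0]
force: [0.0, 1.0, -1.7]
opening: 0.0158
```

```bash
cat > k.py <<'E'
from h import *
p=cams.read_camera("scene"); w=cams.read_camera("wrist"); t=cams.read_camera("top")
save(w,"in.png",(230,150,430,300),4)
plan([.5484,-.0156,.157],-.22+np.pi)
print([(np.round(r["xy"],1),atz(w,r["xy"],.005).round(4)) for r in cams.pinpoint(w,"strainer")[:1]],proj(w,[.5708,-.0206,.057]),proj(w,robot.read_state()["tool_pos"]-[0,0,.125]))
for i in range(4): cams.read_camera("top"); print(robot.read_state()["force"].round(2),robot.read_state()["wrist_torque"].round(3))
E
python3 k.py
```

```text
TCP [ 0.5486 -0.0153  0.1573] heading -2.454 tilt 0.02 offset cm [ 0.04 -0.01  0.03] roll 0.907 F [-0.06  0.55 -1.34] t 12.85
[(array([300.2, 246.1]), array([ 0.5735, -0.0178,  0.005 ]))] [295.99446974 259.15522066] [320.14627096 233.80041286]
[-0.23  0.4  -0.91] [ 0.004  0.016 -0.022]
[ 0.18  0.19 -1.41] [ 0.024 -0.034  0.024]
[-0.15  0.75 -2.3 ] [ 0.031  0.087 -0.004]
[ 0.86  0.36 -1.35] [ 0.079 -0.012 -0.002]
```

View pics/in.png

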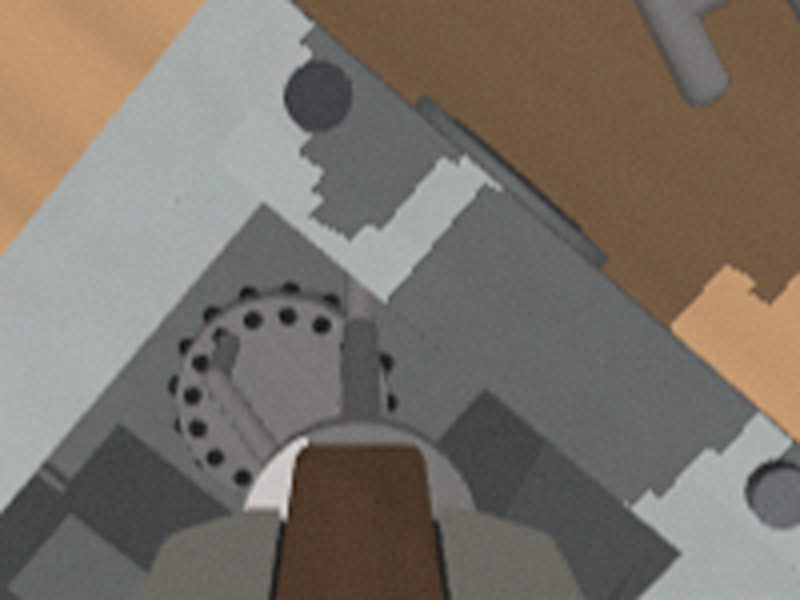

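No contact; the readings are only noise. The wrist view shows the bar's left end at crop (215,370) with the rod beside it, as planned. I'll turn the foot under the bar and slide it in.

Request:
{"name": "step_arm", "arguments": {
  "deltas": [
    {"offset":[0,0,0],"roll":0.152},
    {"offset":[0,0,0],"roll":0.151},
    {"offset":[0,0,0],"roll":0.151},
    {"offset":[0,0,0],"roll":0.151},
    {"offset":[0,0,0],"roll":0.151},
    {"offset":[0,0,0],"roll":0.151},
    {"offset":[0,0,0],"roll":0},
    {"offset":[0,0,0],"roll":0}
  ]
}}

```text
t: 14.1
tool_pos: [0.5485, -0.0153, 0.1572]
orientation: [0.339, 3.123, -0.0]
force: [0.6, -0.3, -1.6]
opening: 0.0158
```

Request:
{"name": "step_arm", "arguments": {
  "deltas": [
    {"offset":[-0.4,0,0],"roll":0},
    {"offset":[-0.4,0,0],"roll":0},
    {"offset":[-0.4,0,0],"roll":0},
    {"offset":[-0.3,0,0],"roll":0},
    {"offset":[-0.2,0,0],"roll":0},
    {"offset":[-0.2,0,0],"roll":0},
    {"offset":[0,0,0],"roll":0}
  ]
}}

```text
t: 14.98
tool_pos: [0.5671, -0.0194, 0.1571]
orientation: [-0.345, -3.123, 0.0]
force: [-0.0, -0.4, -1.4]
opening: 0.0159
```

Request:
{"name": "step_arm", "arguments": {
  "deltas": [
    {"offset":[0,0,-0.4],"roll":0},
    {"offset":[0,0,-0.4],"roll":0},
    {"offset":[0,0,-0.4],"roll":0},
    {"offset":[0,0,-0.4],"roll":0},
    {"offset":[0,0,-0.4],"roll":0},
    {"offset":[0,0,-0.4],"roll":0},
    {"offset":[0,0,-0.4],"roll":0},
    {"offset":[0,0,0],"roll":0},
    {"offset":[0,0,0],"roll":0}
  ]
}}

```text
t: 16.1
tool_pos: [0.5669, -0.0194, 0.185]
orientation: [-0.345, -3.122, 0.0]
force: [-0.9, -0.1, -4.4]
opening: 0.0157
```

About 2.8 N of extra weight: it's hooked. Lifting it out steadily.

Request:
{"name": "step_arm", "arguments": {
  "deltas": [
    {"offset":[0,0,-0.7],"roll":0},
    {"offset":[0,0,-1.4],"roll":0},
    {"offset":[0,0,-1.6],"roll":0},
    {"offset":[0,0,-1.6],"roll":0},
    {"offset":[0,0,-1.6],"roll":0},
    {"offset":[0,0,-1.6],"roll":0},
    {"offset":[0,0,-1.6],"roll":0},
    {"offset":[0,0,-1.6],"roll":0},
    {"offset":[0,0,-1.6],"roll":0},
    {"offset":[0,0,-1.6],"roll":0},
    {"offset":[0,0,-1.1],"roll":0},
    {"offset":[0,0,0],"roll":0}
  ]
}}

```text
t: 17.6
tool_pos: [0.5675, -0.0194, 0.3464]
orientation: [0.344, 3.121, -0.0]
force: [-0.2, -0.8, -4.0]
opening: 0.0157
```

```bash
cat > l.py <<'E'
from h import *
s=cams.read_camera("scene"); w=cams.read_camera("wrist"); t=cams.read_camera("top")
T=robot.read_state()["tool_pos"]; plan([.507,-.281,.345])
for n,p in(("scene",s),("wrist",w)):
    for k in("strainer","picker_foot"): print(n,k,[(np.round(r["xy"],1),round(r["score"],2)) for r in cams.pinpoint(p,k)[:1]])
    print("exp strainer",proj(p,T-[-.004,0,.1716]))
for p,k in((s,"pan"),(w,"pan"),(t,"pan")):
    for r in cams.pinpoint(p,k)[:1]: print(k,round(r["score"],2),atz(p,r["xy"],.044).round(4))
e=proj(s,T-[0,0,.13]).astype(int); c=[max(0,e[0]-75),max(0,e[1]-90),e[0]+75,e[1]+90]
a=cv2.resize(s["pixels"][c[1]:c[3],c[0]:c[2]],(400,480),interpolation=cv2.INTER_CUBIC)
cv2.imwrite("pics/up.png",cv2.cvtColor(np.hstack([a,cv2.resize(w["pixels"][80:380,195:445],(400,480))]),cv2.COLOR_RGB2BGR))
E
python3 l.py
```

```text
TCP [ 0.5667 -0.0194  0.3442] heading 2.922 tilt 0.08 offset cm [  0.13 -26.84  -0.07] roll 0 F [ 0.21 -0.08 -4.01] t 17.75
scene strainer [(array([327.7, 201.5]), 0.8)]
scene picker_foot [(array([333.3, 183.8]), 0.88)]
exp strainer [332.22392871 205.81456727]
wrist strainer [(array([322. , 229.6]), 0.91)]
wrist picker_foot [(array([320. , 232.6]), 0.86)]
exp strainer [320.17214432 225.53252849]
pan 0.71 [ 0.5004 -0.2859  0.044 ]
pan 0.96 [ 0.5059 -0.2797  0.044 ]
pan 0.81 [ 0.5018 -0.2769  0.044 ]
```

View pics/up.png

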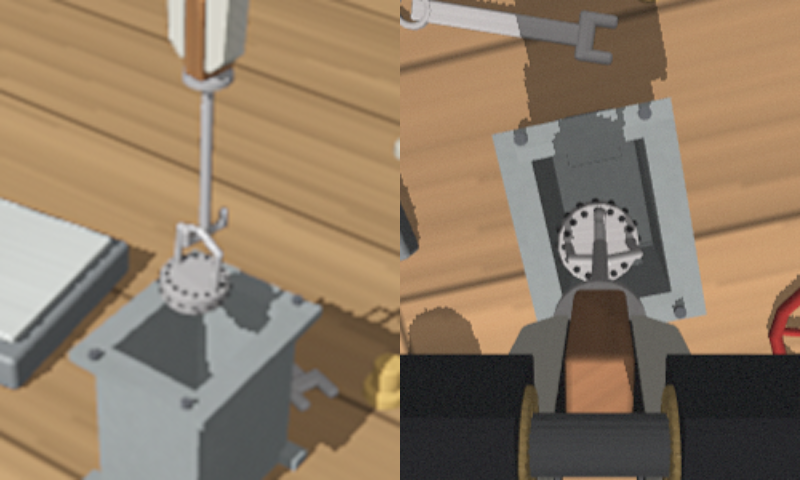

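The strainer hangs upright, clear above the rim: scene crop (195,280), with the foot hooked under the bar. Carrying it to the pan.

Request:
{"name": "step_arm", "arguments": {
  "deltas": [
    {"offset":[0.06,-1,0],"roll":0},
    {"offset":[0.06,-2,0],"roll":0},
    {"offset":[0.06,-3,0],"roll":0},
    {"offset":[0.06,-3,0],"roll":0},
    {"offset":[0.06,-3,0],"roll":0},
    {"offset":[0.06,-3,0],"roll":0},
    {"offset":[0.06,-3,0],"roll":0},
    {"offset":[0.06,-3,0],"roll":0},
    {"offset":[0.06,-2.8,0],"roll":0},
    {"offset":[0.06,-2,0],"roll":0},
    {"offset":[0,-1,0],"roll":0},
    {"offset":[0,0,0],"roll":0}
  ]
}}

```text
t: 19.6
tool_pos: [0.5025, -0.2801, 0.345]
orientation: [-0.346, -3.122, -0.0]
force: [-0.1, 0.5, -3.7]
opening: 0.0162
```

Request:
{"name": "step_arm", "arguments": {
  "deltas": [
    {"offset":[0,0,0.8],"roll":0},
    {"offset":[0,0,1.5],"roll":0},
    {"offset":[0,0,1.7],"roll":0},
    {"offset":[0,0,1.7],"roll":0},
    {"offset":[0,0,1.7],"roll":0},
    {"offset":[0,0,1.5],"roll":0},
    {"offset":[0,0,1],"roll":0},
    {"offset":[0,0,0.6],"roll":0},
    {"offset":[0,0,0],"roll":0},
    {"offset":[0,0,0],"roll":0},
    {"offset":[0,0,0],"roll":0},
    {"offset":[0,0,0],"roll":0}
  ]
}}

```text
t: 21.1
tool_pos: [0.5029, -0.2798, 0.2406]
orientation: [0.345, 3.122, -0.001]
force: [0.0, 0.6, -4.2]
opening: 0.016
```

```bash
sed -e 's/,345\]/,.24]/' -e 's/\[.507,-.281,.345\]/[.502,-.281,.2156]/' -e 's/up.png/pan.png/' l.py > m.py; python3 m.py
```

```text
TCP [ 0.5028 -0.2797  0.2403] heading 2.922 tilt 0.01 offset cm [ 0.05 -0.15  2.47] roll 0 F [ 0.07  0.63 -4.17] t 21.25
scene strainer [(array([251.9, 179.1]), 0.81)]
scene picker_foot [(array([248.4, 166.1]), 0.87)]
exp strainer [251.9126421  182.99274218]
wrist strainer []
wrist picker_foot [(array([316.3, 233.2]), 0.83)]
exp strainer [320.33023442 226.11947452]
pan 0.72 [ 0.497  -0.2868  0.044 ]
pan 0.89 [ 0.5053 -0.2764  0.044 ]
pan 0.83 [ 0.5002 -0.2717  0.044 ]
```

Request:
{"name": "step_arm", "arguments": {
  "deltas": [
    {"offset":[0,0,0.5],"roll":0},
    {"offset":[0,0,0.6],"roll":0},
    {"offset":[0,0,0.5],"roll":0},
    {"offset":[0,0,0.3],"roll":0},
    {"offset":[0,0,0.2],"roll":0},
    {"offset":[0,0,0.2],"roll":0},
    {"offset":[0,0,0.2],"roll":0},
    {"offset":[0,0,0.2],"roll":0},
    {"offset":[0,0,0.2],"roll":0},
    {"offset":[0,0,0],"roll":0},
    {"offset":[0,0,0],"roll":0}
  ]
}}

```text
t: 22.98
tool_pos: [0.5028, -0.2796, 0.2113]
orientation: [0.345, 3.122, -0.0]
force: [0.2, -0.3, -1.1]
opening: 0.0158
```

Touched down; the weight is off. Lowering the foot free and backing out.

Request:
{"name": "step_arm", "arguments": {
  "deltas": [
    {"offset":[0,0,0.3],"roll":0},
    {"offset":[0,0,0.3],"roll":0},
    {"offset":[0,0,0.3],"roll":0},
    {"offset":[0,0,0.3],"roll":0},
    {"offset":[0,0,0],"roll":0}
  ]
}}

```text
t: 23.6
tool_pos: [0.5025, -0.2795, 0.1987]
orientation: [-0.344, -3.122, -0.001]
force: [-0.2, 0.4, -1.9]
opening: 0.0157
```

Request:
{"name": "step_arm", "arguments": {
  "deltas": [
    {"offset":[0.2,0,0],"roll":0},
    {"offset":[0.3,0,0],"roll":0},
    {"offset":[0.4,0,0],"roll":0},
    {"offset":[0.5,0,0],"roll":0},
    {"offset":[0.5,0,0],"roll":0},
    {"offset":[0.5,0,0],"roll":0},
    {"offset":[0.3,0,0],"roll":0},
    {"offset":[0,0,0],"roll":0}
  ]
}}

```text
t: 24.6
tool_pos: [0.4762, -0.2738, 0.1992]
orientation: [0.345, 3.122, -0.0]
force: [0.8, 0.0, -1.5]
opening: 0.0161
```

```bash
sed -i 's/pan.png/back.png/' m.py; python3 m.py
```

```text
TCP [ 0.4765 -0.2738  0.1992] heading 2.922 tilt 0.01 offset cm [-2.65 -0.15 -1.64] roll 0 F [ 0.43  0.65 -2.41] t 24.75
scene strainer [(array([251.7, 190.5]), 0.77)]
scene picker_foot [(array([261.1, 175.1]), 0.76)]
exp strainer [263.23056575 192.6756062 ]
wrist strainer [(array([320.2, 262.4]), 0.59)]
wrist picker_foot [(array([318.9, 230.7]), 0.64)]
exp strainer [320.29290667 226.39083243]
pan 0.89 [ 0.4998 -0.287   0.044 ]
pan 0.56 [ 0.5045 -0.2766  0.044 ]
```

View pics/back.png

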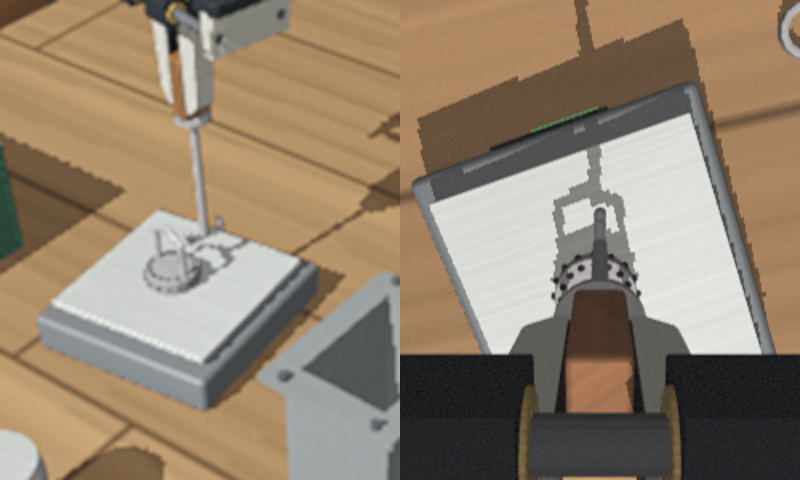

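The strainer stands upright near the pan's middle, scene crop (172,270). The foot is clear behind it. Backing off a little more, then up.

Request:
{"name": "step_arm", "arguments": {
  "deltas": [
    {"offset":[0.8,0,0],"roll":0},
    {"offset":[0,0,0],"roll":0},
    {"offset":[0,0,-1],"roll":0},
    {"offset":[0,0,-2],"roll":0},
    {"offset":[0,0,-3],"roll":0},
    {"offset":[0,0,-4],"roll":0},
    {"offset":[0,0,-3],"roll":0},
    {"offset":[0,0,0],"roll":0.149},
    {"offset":[0,0,0],"roll":0.149},
    {"offset":[0,0,0],"roll":0}
  ]
}}

```text
t: 26.35
tool_pos: [0.4689, -0.2722, 0.3309]
orientation: [0.802, 3.035, -0.001]
force: [0.5, 0.2, -1.7]
opening: 0.0155
```

```bash
python3 -c "
from h import *
plan([.4596,.2376,.329],-2.915)"
```

```text
TCP [ 0.4689 -0.2722  0.3309] heading 2.625 tilt 0.12 offset cm [26.   43.86  0.12] roll -0.743 F [ 0.5   0.24 -1.75] t 26.35
```

Request:
{"name": "step_arm", "arguments": {
  "deltas": [
    {"offset":[1.6,2.7,0],"roll":0},
    {"offset":[2.6,4.38,0],"roll":0},
    {"offset":[2.6,4.38,0],"roll":0},
    {"offset":[2.6,4.38,0],"roll":0},
    {"offset":[2.6,4.38,0],"roll":0},
    {"offset":[2.6,4.38,0],"roll":0},
    {"offset":[2.6,4.38,0],"roll":0},
    {"offset":[2.6,4.38,0],"roll":0},
    {"offset":[2.6,4.38,0],"roll":0},
    {"offset":[2.6,4.38,0],"roll":0},
    {"offset":[1,1.74,0],"roll":0},
    {"offset":[0,0,0],"roll":0}
  ]
}}

```text
t: 27.85
tool_pos: [0.4596, 0.2386, 0.3294]
orientation: [0.798, 3.039, -0.0]
force: [-0.2, 0.6, -2.2]
opening: 0.0158
```

Request:
{"name": "step_arm", "arguments": {
  "deltas": [
    {"offset":[0,0,0],"roll":-0.149},
    {"offset":[0,0,0],"roll":-0.149},
    {"offset":[0,0,0],"roll":-0.149},
    {"offset":[0,0,0],"roll":-0.148},
    {"offset":[0,0,0],"roll":-0.148},
    {"offset":[0,0,0],"roll":0},
    {"offset":[0,0,0],"roll":0}
  ]
}}

```text
t: 28.72
tool_pos: [0.46, 0.2369, 0.3294]
orientation: [-0.347, 3.122, -0.0]
force: [-0.6, -0.1, -2.3]
opening: 0.0154
```

```bash
cat > n.py <<'E'
from h import *
plan([.4596,.2376,.151],-2.915)
T=robot.read_state()["tool_pos"]
p=cams.read_camera("scene");w=cams.read_camera("wrist")
for n,q in(("s",p),("w",w)):
  for t,d in(("picker",.0131),("picker_foot",.1251)): print(n,t,[np.round(r["xy"],1) for r in cams.pinpoint(q,t)[:1]],"exp",proj(q,T-[0,0,d]).round(1))
E
python3 n.py
```

```text
TCP [0.46   0.2369 0.3294] heading -2.92 tilt 0.02 offset cm [ 0.03  0.08 17.84] roll -0.005 F [-0.62 -0.08 -2.29] t 28.73
s picker [array([519.4, 156.1])] exp [518.9 157.1]
s picker_foot [array([500.9, 214.2])] exp [499.8 214.7]
w picker [array([320.1, 282.7])] exp [319.3 283.3]
w picker_foot [array([318.7, 232.2])] exp [319.4 233.7]
```

Picker still straight in the grip. Lowering to slide height, then sliding in along the tines.

Request:
{"name": "step_arm", "arguments": {
  "deltas": [
    {"offset":[0,0.08,2.5],"roll":0},
    {"offset":[0,0,4],"roll":0},
    {"offset":[0,0,4],"roll":0},
    {"offset":[0,0,4],"roll":0},
    {"offset":[0,0,2.3],"roll":0},
    {"offset":[0,0,1],"roll":0},
    {"offset":[0,0,0],"roll":0},
    {"offset":[0,0,0],"roll":0}
  ]
}}

```text
t: 30.02
tool_pos: [0.4605, 0.2389, 0.1527]
orientation: [-0.353, 3.12, 0.001]
force: [0.3, 0.5, -1.2]
opening: 0.0159
```

```bash
python3 -c "
from h import *
plan([.5536,.2592,.151],-2.915)"
```

```text
TCP [0.4605 0.2389 0.1527] heading -2.916 tilt 0.13 offset cm [-9.53 -0.1   0.19] roll -0.001 F [ 0.25  0.55 -1.24] t 30.02
```

Request:
{"name": "step_arm", "arguments": {
  "deltas": [
    {"offset":[-1,-0.1,0],"roll":0},
    {"offset":[-1.5,0,0],"roll":0},
    {"offset":[-1.5,0,0],"roll":0},
    {"offset":[-1.5,0,0],"roll":0},
    {"offset":[-1.5,0,0],"roll":0},
    {"offset":[-1.5,0,0],"roll":0},
    {"offset":[-1,0,0],"roll":0},
    {"offset":[0,0,0],"roll":0}
  ]
}}

```text
t: 31.02
tool_pos: [0.5532, 0.2589, 0.1513]
orientation: [-0.352, 3.121, 0.0]
force: [-0.9, 0.3, -1.1]
opening: 0.0157
```

Request:
{"name": "step_arm", "arguments": {
  "deltas": [
    {"offset":[0,0,0.3],"roll":0},
    {"offset":[0,0,0.3],"roll":0},
    {"offset":[0,0,0.2],"roll":0},
    {"offset":[0,0,0.1],"roll":0},
    {"offset":[0,0,0],"roll":0},
    {"offset":[0,0,0],"roll":0}
  ]
}}

```text
t: 31.78
tool_pos: [0.5521, 0.2588, 0.1431]
orientation: [0.353, -3.122, 0.0]
force: [-4.6, -1.8, 6.3]
opening: 0.0158
```

Seated, with a slight press (about 8 N). I'll relieve it by about 1 mm and release.

Request:
{"name": "step_arm", "arguments": {
  "deltas": [
    {"offset":[0,0,-0.08],"roll":0},
    {"offset":[0,0,0],"roll":0},
    {"offset":[0,0,0],"roll":0}
  ]
}}

```text
t: 32.15
tool_pos: [0.5524, 0.2589, 0.1431]
orientation: [-0.353, 3.122, 0.0]
force: [-1.4, -1.0, 1.7]
opening: 0.0155
```

```bash
cat > o.py <<'E'
from h import *
plan([.5536,.2592,.1431],-2.915)
p=cams.read_camera("scene");t=cams.read_camera("top");w=cams.read_camera("wrist")
for n,q in(("s",p),("w",w),("t",t)):
  for k,X in(("picker",[.5536,.2592,.13]),("picker_foot",[.5536,.2592,.018]),("rest_seat",[.5536,.2592,.13])): print(n,k,[np.round(r["xy"],1) for r in cams.pinpoint(q,k)[:1]],"exp",proj(q,X).round(1))
r=cams.pinpoint(p,"strainer"); print("strainer",[(x["score"],atz(p,x["xy"],.044).round(4)) for x in r[:1]])
r=cams.pinpoint(t,"strainer"); print("strainer",[(x["score"],atz(t,x["xy"],.044).round(4)) for x in r[:1]])
a=cv2.resize(p["pixels"][220:400,410:560],(400,480),interpolation=cv2.INTER_CUBIC)
b=cv2.resize(t["pixels"][200:320,410:540],(400,480),interpolation=cv2.INTER_CUBIC)
cv2.imwrite("pics/end.png",cv2.cvtColor(np.hstack([a,b]),cv2.COLOR_RGB2BGR))
E
python3 o.py
```

```text
TCP [0.5524 0.2589 0.1431] heading -2.916 tilt 0.01 offset cm [-0.13  0.01  0.  ] roll -0.001 F [-1.41 -0.99  1.74] t 32.15
s picker [array([480.9, 284.1])] exp [479.7 285.9]
s picker_foot [array([268.4, 336.4])] exp [465.6 327.7]
s rest_seat [array([480.8, 287.5])] exp [479.7 285.9]
w picker [array([322.7, 282.6])] exp [319.8 285.4]
w picker_foot [array([319. , 231.2])] exp [319.7 235.1]
w rest_seat [] exp [319.8 285.4]
t picker [] exp [155.  260.2]
t picker_foot [] exp [171.  262.7]
t rest_seat [array([154. , 264.4])] exp [155.  260.2]
strainer [(0.91, array([ 0.5009, -0.2884,  0.044 ]))]
strainer [(0.62, array([ 0.5074, -0.2886,  0.044 ]))]
```

Request:
{"name": "step_arm", "arguments": {
  "deltas": [
    {"offset":[0,0,0],"roll":0},
    {"offset":[0,0,0],"roll":0},
    {"offset":[0,0,0],"roll":0},
    {"offset":[0,0,0],"roll":0}
  ],
  "fingers": 3
}}

```text
t: 33.35
tool_pos: [0.5524, 0.2588, 0.1428]
orientation: [0.353, -3.122, 0.0]
force: [-0.1, 0.2, 0.5]
opening: 0.0296
```

Request:
{"name": "step_arm", "arguments": {
  "deltas": [
    {"offset":[0,0,0],"roll":0},
    {"offset":[0,0,0],"roll":0},
    {"offset":[0,0,0],"roll":0},
    {"offset":[0,0,-1],"roll":0},
    {"offset":[0,0,-2.5],"roll":0},
    {"offset":[0,0,-4],"roll":0},
    {"offset":[0,0,-4],"roll":0},
    {"offset":[5,0,0],"roll":0},
    {"offset":[5,0,0],"roll":0},
    {"offset":[0,0,0],"roll":0},
    {"offset":[0,0,0],"roll":0}
  ],
  "fingers": 5.5
}}

```text
t: 34.72
tool_pos: [0.4555, 0.2367, 0.2591]
orientation: [-0.353, 3.119, 0.001]
force: [0.4, 0.2, 0.0]
opening: 0.055
```

```bash
python3 o.py
```

```text
TCP [0.4555 0.2367 0.2591] heading -2.916 tilt 0.13 offset cm [-10.04   0.    11.62] roll -0.001 F [0.43 0.17 0.04] t 34.73
s picker [array([483. , 281.1])] exp [479.7 285.9]
s picker_foot [] exp [465.6 327.7]
s rest_seat [array([482.2, 286.6])] exp [479.7 285.9]
w picker [array([319.7, 342.5])] exp [319.9 342.6]
w picker_foot [array([318.9, 292.3])] exp [319.8 293.8]
w rest_seat [array([320.6, 340.3])] exp [319.9 342.6]
t picker [array([153.6, 263.7])] exp [155.  260.2]
t picker_foot [array([174.1, 266.3])] exp [171.  262.7]
t rest_seat [array([153.4, 262.9])] exp [155.  260.2]
strainer [(0.78, array([ 0.5034, -0.2881,  0.044 ]))]
strainer [(0.9, array([ 0.5096, -0.282 ,  0.044 ]))]
```

View pics/end.png

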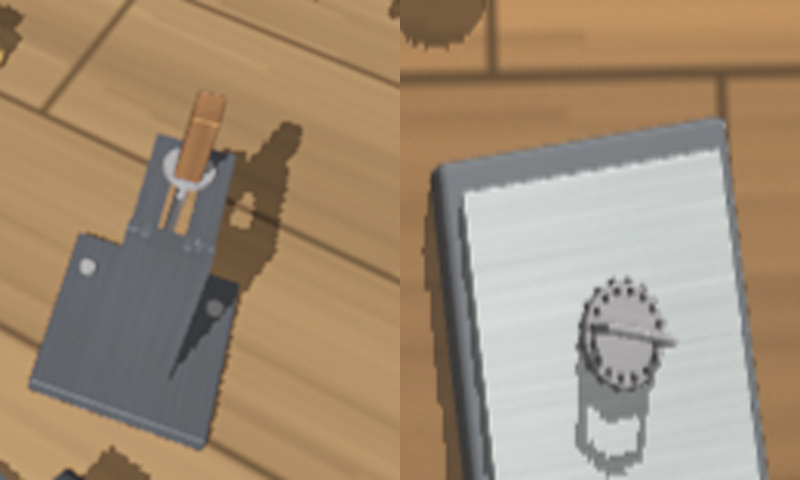

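The picker sits flat on the tines, upright at crop (190,165), and the strainer stands upright near the middle of the pan at crop (622,335). Handing in.

```bash
python3 -c "
from plant import robot
print(robot.close_job())"
```

```text
the job is handed in; nothing more can be done
None
```

The strainer is on the scale pan, the picker is back in its rest, and I handed the job in at about 35 s of the 72 s allowed. No verdict came back.

**What I did**
- I judged from the top camera that the tall plunger stands at the far (+x) end, so I went in at the near end. I lowered the foot in small steps past the tall plunger's height and felt no contact.
- At depth I turned the foot under the strainer's bar and lifted. The wrist showed about 2.5–2.8 N of extra load. I raised the strainer clear of the rim and set it down on the pan slowly.
- I lowered the foot free, backed it out from under the bar, and hung the picker in the fork.

**Last checks**
- **Strainer:** it stands upright at about (0.503–0.510, −0.282 to −0.288). That is within about 1 cm of the pan's centre.
- **Picker:** it hangs upright, with its collar flat on the tines. In the wrist view, its position matches where it hung at the start, to about 1 px.
- **Gripper:** it is open and well clear, with near-zero wrist force.

**What disagreed or was off**
- While seating the picker I pressed briefly with about 8 N (reading 6.3 N). I relieved that before letting go.
- Once, the foot detector picked out the wrong thing in the top view, and I discarded that reading.
- The other pinpoint readings differed by a few millimetres between cameras.
- I did not measure the loose parts again at the end; nothing in the forces or pictures suggested they were touched.

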